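# Load a label roll and snap the cap on

### The arm

A 6-joint arm with a two-finger parallel gripper is mounted at the origin on the work surface. World frame = base frame: x ahead of the robot, y to its left, z up, the work surface at z = 0. Lengths are in m, angles in rad, forces in N, time in s.
With the tool pointing down it reaches from about 0.425 to 0.95 m from the base axis. Payload 3.5 kg.
Tool frame: the origin (TCP) lies between the finger pads; the fingertips stand 14 mm ahead of it and the grasp point (between the pads) lies 5 mm behind it; z points along the fingers, y is the direction in which the jaws open and shut (so a half turn about z gives the same grasp; the last joint's range is limited). The gripper opens to 85 mm and grips with 20 to 120 N. Pads are 22 mm wide; open, the fingers measure 114 mm over their backs; the gripper's body (76 mm by 85 mm) begins 54 mm behind the grasp point. The pads swing forward as they close: fully open they stand 13 mm farther back than shut.
Start: joints at [1.196, 0.286, 1.577, -0, 1.279, -0.15], TCP at [0.15, 0.658, 0.245] pointing down, gripper open.
Joint ranges: [-2.77, 2.77], [-0.9, 2.22], [0.21, 2.48], [-1.53, 4.67], [0.24, 2.81], [-2.84, 2.84]. Speed limits (rad/s): [2.79, 2.79, 3.14, 3.14, 3.14, 3.14].

### API

Orientations are given as a unit quaternion [x, y, z, w].
In Python, from plant import ctrl gives the robot as it stands. The module is installed in compiled form; this text tells all that it offers.
- The arm moves only by the tool servo_tool, never from a script. Its argument "increments" is text: rows parted by semicolons, each of 7 numbers parted by spaces: the turn, a rotation vector about the tool's x, y, z in rad, then the shift along the tool's x, y, z in cm, then the finger opening in cm, from 0 to 8.54. In form: ax ay az dx dy dz claw; .... A call has 1 to 10 rows; each row is the pose to reach, as a shift and turn from the pose commanded when the call began, along the tool's axes at that moment; what a row does not reach only later rows make up. A row lasts 1/12 s, in which the tool goes at most 41.7 mm and 7.16 degrees, less where a joint would pass 70% of its speed; a pose out of reach is approached as far as the arm can. A call with a gripper value outside its range is refused whole. The fingers move at their own pace and stop on an object; "grip_force" is the grip in N (left out, the last holds). Time passes only in rows, so rows that repeat a pose let the fingers close. It gives the time, the measured TCP pose, the force and the opening at its end, in the units of the state.
- ctrl.get_state(): the state, without advancing time (a new reading comes with each control period).
- ctrl.read_camera(name): name is "scene" or "top" or "wrist"; returns (picture, depth): 420x560x3 uint8, red, green, blue; 420x560 float32, m along the optical axis (not along the pixel's ray), 0 where there is no reading.
- ctrl.camera_info(name): a dict with "camera_matrix" (3x3 intrinsics, pixels), "world_to_cam" (4x4, takes a point from world to camera coordinates). Camera axes: x right, y down, z forward; pixel columns grow to the right and rows downward; lengths in m; the calibration is good to about 2 mm. A picture is of the moment at which its call begins: read the wrist's pose just before it. camera_info takes no time and is no camera call; for the wrist camera it gives the pose at the moment of the call.
- ctrl.sign_off(): hands the job in, once; it reports no verdict.
The state is a dict: "time": time; "qpos": joint angles; "dq": joint speeds; "joint_efforts": joint torques, N m; "eef_pos": TCP position; "tcp_rot": TCP orientation; "contact_force": force on the tool from outside, world axes, zero at the start; "wrist_torque": the same for the moment, N m; "opening": opening from 0.0 (shut) to 1.0 (fully open).
Only numpy, scipy, OpenCV 4.12 (cv2) and the standard library are available. Lean on these libraries where they do the work, as an engineer would, in place of code of your own. Each camera call takes 0.05 s, during which the arm holds its last target.

### The job

Slip the label roll with the orange band over the upright spindle of the label unwinder so that it lies flat on the round base, and let go of it. Then put the blue snap cap on the stud at the top of the spindle and press it straight down past the click, and go on pressing until it has squeezed the yellow spring collar under it well down, more than half of its travel. Finish still holding the cap pressed down like that, without letting go or easing off, and leave the green-banded roll and everything else on the desk where it is.

Things in the scene. Friction and masses are not known exactly. Their poses are not given: they have to be found in the camera images.
- unwinder: Label unwinder, fixed to the desk (its place varies). Round grey base 110 mm across, 14 mm high; on it an upright hub 23 mm across up to 58 mm above the desk, then the yellow spring collar, then a steel stud 15 mm across that tapers to 7 mm at its tip. Four sprung balls stick out of the stud 3 mm each at 72 mm height. Origin: centre of the base's underside, on the spindle's axis; z up.
- stud_tip (a point): Top of the steel stud, on the spindle's axis, 86 mm above the desk.
- collar (a joint): Yellow spring collar, a ring 23 mm across between hub and stud: 0 = up (its top 65 mm above the desk), 0.005 m = pushed fully down (top at 60 mm). It is a spring: it starts to yield at about 2.5 N and is fully down at about 10.5 N.
- roll_center (a point): The label roll to load: white paper ring with an orange band and an orange core, 60 mm outside diameter, 42 mm high, with a 28 mm bore right through, about 0.1 kg, standing on the desk with its bore upright. This point is its centre, 21 mm above its underside and on the axis; z is the bore's axis. Lying on the unwinder's base its centre is 35 mm above the desk.
- cap_center (a point): Blue snap cap, about 50 g, standing upright on the desk: a knob 30 mm across and 46 mm high with a flange 42 mm across and 5 mm thick at its foot, a white dot on its solid top. Underneath: a socket 28 mm deep with a rounded lip of 17 mm inner diameter. This point is on its axis, 30 mm above its underside (16 mm below its top); z is its axis, up.
- cap_foot (a point): Centre of the cap's underside. Going down the stud, the lip meets the balls when this point is 75 mm above the desk, needs about 10 N to push past them, clicks through (the force drops) between 70 and 66 mm, and comes onto the collar at 65 mm; with the collar fully down it is at 60 mm.
- green_roll_center (a point): Another label roll of the same size with a green band and green core, to be left alone; centre, 21 mm above its underside. It may stand in any of the three places where roll, green roll and cap stand.
- jar_mid (a point): Granola jar, 70 mm across and 100 mm high, red lid, to be left alone; point half-way up.
- pen_mid (a point): Blue pen lying on the desk, 130 mm long, 10 mm thick, to be left alone; its middle.
- mouse_mid (a point): Black computer mouse 100 x 60 x 34 mm, to be left alone; its middle.
- stapler_mid (a point): Red and black stapler 130 x 36 x 44 mm, to be left alone; its middle.
- tape_mid (a point): Blue desk tape dispenser 160 x 60 mm, 94 mm high, to be left alone; its middle, 30 mm up.
- carton_mid (a point): Small cardboard carton 120 x 90 x 80 mm, to be left alone; its middle.
Not all that is in view belongs to the job. Leave any pink or purple look-alike of the unwinder alone.

How it is judged:
By the outcome, as a careful person would: the job done as asked, in the order asked, and still so for the second after the job is handed in, while the arm keeps its last pose, push and grip.
It also fails if it takes over 70 s, if anything falls off the work surface, if the arm or the gripper's body presses on something with over 40 N, if the wrist force passes 120 N, or if a joint passes its speed limit or range.

## Working session

There is one attempt and no reset: what is moved stays moved. The work goes in short steps, Python scripts to look and compute and a tool call to move; the robot and the scene stay as the last step left them, time stands still between calls to the robot, and variables do not carry over. Pictures are saved under pics/ and viewed, and the job is handed in when it is done.

Besides the shell and the picture viewer there is one more tool, called after "Request:" as name(argument=value, ...) on one line, values as JSON. servo_tool: Moves the arm, as the interface text tells. Its arguments: {"type":"object","properties":{"increments":{"type":"string"},"grip_force":{"type":"number"}},"required":["increments"]}

```bash
mkdir -p pics; cat > h.py <<'E'
import numpy as np, cv2
from plant import ctrl
def cam(n,save=None):
    info=ctrl.camera_info(n); im,d=ctrl.read_camera(n)
    if save: cv2.imwrite('pics/'+save,im[:,:,::-1])
    return im,d,np.array(info['camera_matrix']),np.array(info['world_to_cam'])
def ray(K,W,u,v,z):
    R=W[:3,:3];t=W[:3,3];c=-R.T@t
    r=R.T@np.linalg.inv(K)@np.array([u,v,1.]); return c+r*(z-c[2])/r[2]
def proj(K,W,p):
    q=K@(W[:3,:3]@np.array(p)+W[:3,3]); return q[:2]/q[2]
def pts(d,K,W):
    v,u=np.indices(d.shape); P=np.stack([(u-K[0,2])/K[0,0]*d,(v-K[1,2])/K[1,1]*d,d],-1)
    return (P-W[:3,3])@W[:3,:3]
E
python3 - <<'E'
from h import *
s=ctrl.get_state();print({k:np.round(v,3) for k,v in s.items()})
for n in('scene','top','wrist'):
    im,d,K,W=cam(n,n+'0.png');np.savez(n+'0.npz',im=im,d=d,K=K,W=W);print(n,K.round(1).tolist(),W.round(3).tolist())
E
```

```text
{'time': np.float64(0.0), 'qpos': array([ 1.196,  0.287,  1.578,  0.   ,  1.279, -0.15 ]), 'dq': array([-0.001,  0.002, -0.   , -0.001,  0.001, -0.   ]), 'joint_efforts': array([ 1.0000e-03, -4.0597e+01, -2.9264e+01, -0.0000e+00,  6.0000e-03,
       -0.0000e+00]), 'eef_pos': array([0.15 , 0.657, 0.244]), 'tcp_rot': array([ 0.112,  0.994, -0.001, -0.   ]), 'contact_force': array([-0.969, -1.051, -0.588]), 'wrist_torque': array([-0.   , -0.006, -0.047]), 'opening': np.float64(1.004)}
scene [[496.9, 0.0, 275.6], [0.0, 496.9, 213.5], [0.0, 0.0, 1.0]] [[-0.218, 0.976, 0.014, 0.13], [0.706, 0.168, -0.688, -0.339], [-0.674, -0.14, -0.725, 1.941], [0.0, 0.0, 0.0, 1.0]]
top [[389.1, 0.0, 279.0], [0.0, 389.1, 212.2], [0.0, 0.0, 1.0]] [[-0.003, -1.0, -0.023, 0.008], [-0.993, 0.006, -0.12, 0.568], [0.12, 0.022, -0.993, 0.993], [0.0, 0.0, 0.0, 1.0]]
wrist [[373.4, 0.0, 278.0], [0.0, 373.4, 204.2], [0.0, 0.0, 1.0]] [[0.223, 0.975, -0.0, -0.674], [0.927, -0.212, 0.309, -0.039], [0.301, -0.069, -0.951, 0.38], [0.0, 0.0, 0.0, 1.0]]
```

View pics/scene0.png

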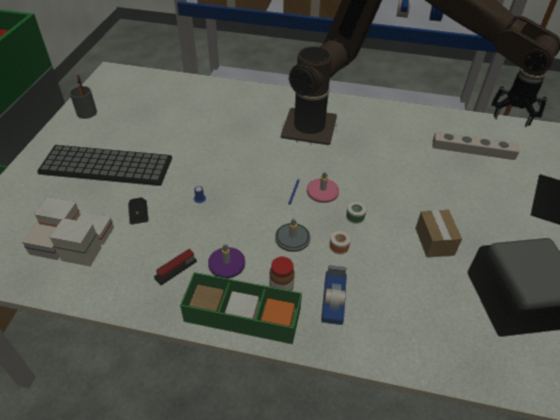

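View pics/top0.png

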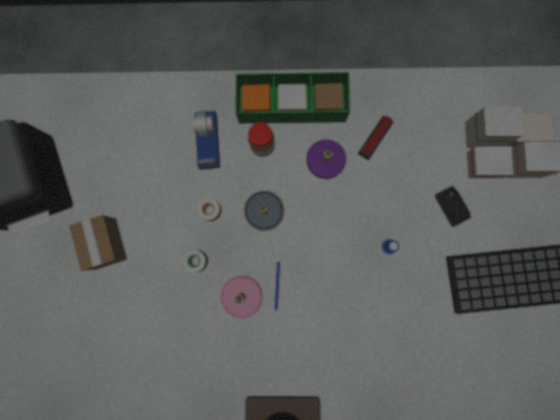

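View pics/wrist0.png

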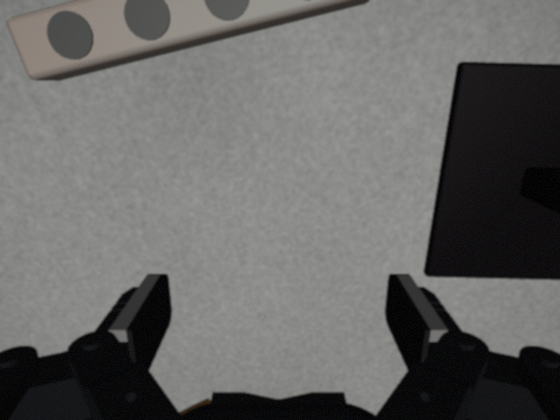

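Candidates in the top view:
- **Rolls:** orange-band roll at (209,210), green-band roll at (196,261).
- **Unwinders:** grey one at (264,210). The pink (241,297) and purple (326,159) ones are look-alikes.
- **Cap:** blue at (391,246). The pen (277,285) and tape dispenser (206,140) are also blue.

I choose the orange roll, the grey unwinder and the blue cap, and check them in a crop.

```bash
python3 - <<'E'
from h import *
t=np.load('top0.npz');s=np.load('scene0.npz')
a=cv2.resize(t['im'][180:310,170:300],(400,400),interpolation=3)
b=cv2.resize(s['im'][160:280,260:380],(400,400),interpolation=3)
cv2.imwrite('pics/crop0.png',np.hstack([a,b])[:,:,::-1].clip(0,255))
for n,f in(('top',t),('scene',s)):
    im,d,K,W=f['im'],f['d'],f['K'],f['W']; P=pts(d,K,W); hsv=cv2.cvtColor(im,cv2.COLOR_RGB2HSV)
    rois={'top':dict(roll=(209,210),green=(196,261),unw=(264,210),cap=(391,246)),'scene':dict(roll=(340,241),green=(356,211),unw=(293,235),cap=(199,194))}[n]
    for k,(u,v) in rois.items():
        r=26 if k=='unw' else 17
        p=P[v-r:v+r,u-r:u+r].reshape(-1,3); q=p[(p[:,2]>.008)&(p[:,2]<.15)]
        if len(q)==0: print(n,k,'none');continue
        top=q[q[:,2]>np.percentile(q[:,2],98)-.004] if k!='unw' else q[(q[:,2]<.02)]
        c,rad=cv2.minEnclosingCircle(top[:,:2].astype(np.float32))
        print(n,k,'zmax',q[:,2].max().round(4),'enc',np.round(c,4),round(rad,4),'mean',top.mean(0).round(4),len(top))
        if k=='unw':
            st=q[q[:,2]>.06]; print('  stud',st.mean(0).round(4) if len(st) else None,len(st))
E
```

```text
top roll zmax 0.0463 enc [0.5769 0.1943] 0.0293 mean [0.5781 0.1954 0.0431] 174
top green zmax 0.0465 enc [0.4405 0.2288] 0.0296 mean [0.4403 0.2287 0.043 ] 205
top unw zmax 0.0915 enc [0.5756 0.049 ] 0.0549 mean [0.5747 0.0484 0.0138] 1197
  stud [0.5742 0.048  0.0751] 63
top cap zmax 0.0525 enc [ 0.4773 -0.2857] 0.0143 mean [ 0.477  -0.2851  0.0475] 68
scene roll zmax 0.0477 enc [0.5808 0.1937] 0.0295 mean [0.582  0.1938 0.0433] 99
scene green zmax 0.0489 enc [0.4458 0.228 ] 0.03 mean [0.4435 0.2276 0.0436] 85
scene unw zmax 0.1047 enc [0.5584 0.0257] 0.0858 mean [0.5854 0.0491 0.0134] 647
  stud [0.6673 0.0482 0.0871] 112
scene cap zmax 0.052 enc [ 0.4831 -0.2888] 0.0153 mean [ 0.4833 -0.287   0.0478] 19
```

View pics/crop0.png

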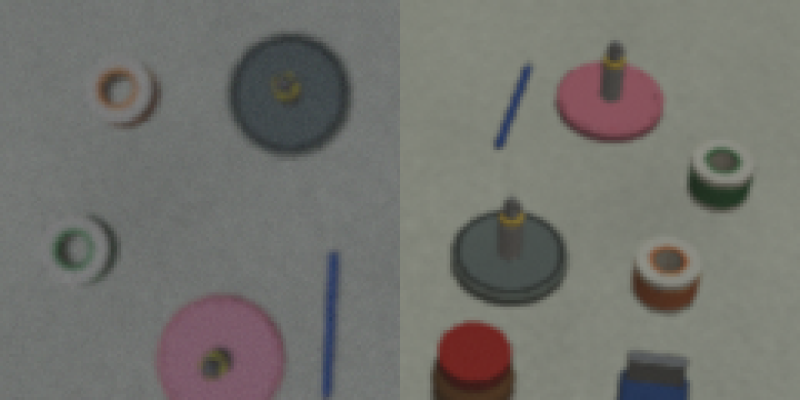

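The crop confirms the choice. The orange-core roll is at left (125,90), the grey base at (290,93), and the green roll and pink base are clearly different. The two views agree on positions within about 5 mm. Next I fly over for a wrist look.

```bash
cat >> h.py <<'E'
from scipy.spatial.transform import Rotation as Ro
def delta(p,level=True):
    s=ctrl.get_state();R=Ro.from_quat(s['tcp_rot']);
    X=R.as_matrix()
    d=R.inv().apply(np.array(p)-s['eef_pos'])*100
    n=int(np.ceil(np.linalg.norm(d)/4.1)); print('t',round(s['time'],2),'tcp',s['eef_pos'].round(4),'op',round(s['opening'],3),'F',np.round(s['contact_force'],2),'axes x',X[:,0].round(3),'z',X[:,2].round(4),'| delta cm',d.round(2),'rows',n)
    return d
E
python3 -c "
from h import *
delta([.56,.192,.2])"
```

```text
t 0.15 tcp [0.1502 0.6576 0.2442] op 1.0 F [1.11 0.41 0.38] axes x [-0.975  0.223  0.   ] z [-7.0e-04 -1.8e-03 -1.0e+00] | delta cm [-50.32 -36.24   4.47] rows 16
```

Request:
servo_tool(increments="0 0 0 -3.1 -2.2 0.3 8.5;0 0 0 -6.2 -4.5 0.6 8.5;0 0 0 -9.3 -6.7 0.8 8.5;0 0 0 -12.4 -8.9 1.1 8.5;0 0 0 -15.5 -11.2 1.4 8.5;0 0 0 -18.6 -13.4 1.7 8.5;0 0 0 -21.7 -15.6 1.9 8.5;0 0 0 -24.8 -17.9 2.2 8.5;0 0 0 -27.9 -20.1 2.5 8.5;0 0 0 -31 -22.3 2.8 8.5")

```text
time: 0.98
eef_pos: [0.4036, 0.3698, 0.217]
tcp_rot: [0.112, 0.994, -0.0, -0.0]
contact_force: [0.4, 0.6, -0.1]
opening: 0.998
```

```bash
python3 -c "
from h import *
delta([.56,.192,.2])"
```

```text
t 0.98 tcp [0.4036 0.3698 0.217 ] op 0.998 F [ 0.4   0.62 -0.09] axes x [-0.975  0.223  0.   ] z [-2.e-04 -1.e-04 -1.e+00] | delta cm [-19.21 -13.85   1.7 ] rows 6
```

Request:
servo_tool(increments="0 0 0 -3.2 -2.3 0.3 8.5;0 0 0 -6.4 -4.6 0.6 8.5;0 0 0 -9.6 -6.9 0.9 8.5;0 0 0 -12.8 -9.2 1.1 8.5;0 0 0 -16 -11.5 1.4 8.5;0 0 0 -19.2 -13.8 1.7 8.5;0 0 0 -19.2 -13.8 1.7 8.5")

```text
time: 1.57
eef_pos: [0.5628, 0.189, 0.1996]
tcp_rot: [0.115, 0.993, -0.001, 0.001]
contact_force: [0.3, -0.0, 0.5]
opening: 0.995
```

```bash
python3 -c "
from h import *
im,d,K,W=cam('wrist','w1.png');np.savez('w1.npz',im=im,d=d,K=K,W=W)
delta([.578,.194,.027])"
```

```text
t 1.62 tcp [0.5609 0.1913 0.1996] op 0.997 F [-0.48  0.53 -0.26] axes x [-0.974  0.228  0.001] z [-9.e-04 -5.e-04 -1.e+00] | delta cm [-1.61  0.66 17.26] rows 5
```

View pics/w1.png

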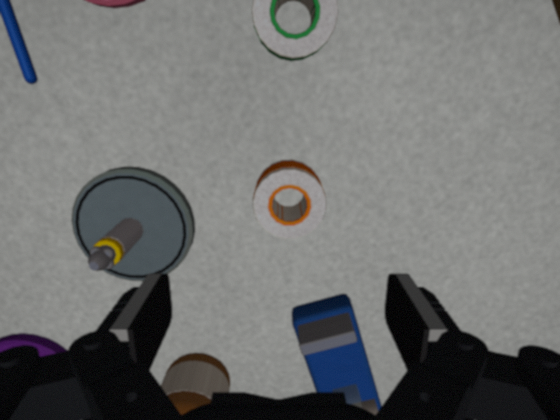

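The wrist view shows the orange-core roll's top ring at about (289,205), the grey unwinder's base at (133,222), and its stud tip at about (97,262). The green roll is at (294,15).

```bash
python3 - <<'E'
from h import *
f=np.load('w1.npz');im,d,K,W=f['im'],f['d'],f['K'],f['W'];W=np.array(ctrl.camera_info('wrist')['world_to_cam'])
print(abs(W-f['W']).max())
hsv=cv2.cvtColor(im,cv2.COLOR_RGB2HSV)
# bore inner/outer of core ring: orange mask in roi
g=cv2.cvtColor(im,cv2.COLOR_RGB2GRAY)
m=((hsv[...,0]>4)&(hsv[...,0]<20)&(hsv[...,1]>120)&(hsv[...,2]>60)).astype(np.uint8); 
roi=np.zeros_like(m);roi[183:232,262:318]=1;m*=roi
c=max(cv2.findContours(m,0,1)[0],key=cv2.contourArea);e=cv2.fitEllipse(c);print('core ellipse',e,'->',ray(K,W,*e[0],.042).round(4), 'dia mm',max(e[1])*0.28/373*1000)
P=pts(d,K,W)
def roi(u0,u1,v0,v1,zl,zh):
    q=P[v0:v1,u0:u1].reshape(-1,3);q=q[(q[:,2]>zl)&(q[:,2]<zh)];cc,r=cv2.minEnclosingCircle(q[:,:2].astype(np.float32));print(np.round(cc,4),round(r,4),q.mean(0).round(4),len(q))
roi(240,340,155,245,.036,.048)
roi(60,205,155,290,.009,.018)
roi(60,205,155,290,.078,.1)
# base top ellipse via gray-dark contour by colour; collar
m=((hsv[...,0]>20)&(hsv[...,0]<35)&(hsv[...,1]>150)).astype(np.uint8);m[:,160:]=0;m[300:]=0
c=max(cv2.findContours(m,0,1)[0],key=cv2.contourArea);e=cv2.fitEllipse(c);print('collar',e,ray(K,W,*e[0],.0625).round(4))
for v in(258,262,266):
  for u in (94,98,102): print(u,v,d[v,u].round(3),P[v,u].round(4),im[v,u])
for p in([.575,.0485,.086],[.575,.0485,.014]):print(proj(K,W,p))
E
```

```text
0.002294373417878026
core ellipse ((289.1478271484375, 204.68917846679688), (39.13956069946289, 41.40204620361328), 85.31143951416016) -> [0.5757 0.1973 0.042 ] dia mm 31.079284013436247
[0.5758 0.1967] 0.0301 [0.5744 0.1971 0.0423] 3301
[0.5748 0.0515] 0.0557 [0.5684 0.057  0.0138] 8982
[0.574  0.0517] 0.0075 [0.5731 0.0533 0.0827] 306
collar ((109.33513641357422, 249.87759399414062), (21.727615356445312, 26.587186813354492), 123.94725799560547) [0.5732 0.0535 0.0625]
94 258 0.272 [0.5701 0.0517 0.082 ] [72 69 71]
98 258 0.27 [0.5703 0.0553 0.0832] [73 70 70]
102 258 0.274 [0.5721 0.0563 0.0801] [63 61 62]
94 262 0.268 [0.5717 0.053  0.0859] [87 87 93]
98 262 0.271 [0.573  0.0546 0.0839] [75 74 74]
102 262 0.272 [0.5741 0.0567 0.0828] [69 65 66]
94 266 0.269 [0.5744 0.0523 0.0866] [88 89 99]
98 266 0.27 [0.5757 0.0541 0.085 ] [81 81 87]
102 266 0.274 [0.5775 0.0549 0.0819] [63 60 61]
[ 89.75804205 267.42180418]
[127.76238852 230.08855323]
```

Request:
servo_tool(increments="0 0 0 -1.5 0.7 3.5 8.5;0 0 0 -1.5 0.7 7 8.5;0 0 0 -1.5 0.7 10.5 8.5;0 0 0 -1.5 0.7 14 8.5;0 0 0 -1.5 0.7 16.5 8.5;0 0 0 -1.5 0.7 17.3 8.5;0 0 0 -1.5 0.7 17.3 8.5;0 0 0 -1.5 0.7 17.3 8.5", grip_force=40)

```text
time: 2.28
eef_pos: [0.5757, 0.1984, 0.0282]
tcp_rot: [0.112, 0.994, 0.0, 0.0]
contact_force: [0.3, -0.2, -0.7]
opening: 0.996
```

```bash
python3 -c "
from h import *
delta([.577,.195,.027])
im,d,K,W=cam('wrist','w2.png')"
```

```text
t 2.28 tcp [0.5757 0.1984 0.0282] op 0.996 F [ 0.33 -0.21 -0.69] axes x [-0.975  0.222 -0.001] z [ 7.e-04  2.e-04 -1.e+00] | delta cm [-0.2  -0.31  0.12] rows 1
```

View pics/w2.png

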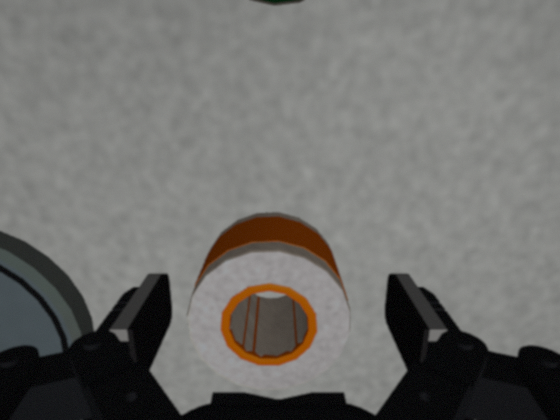

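The roll sits between the open fingers. Its bore centre is at (269,325) against a finger midline at about 279, so I shift about 3 mm and then close.

Request:
servo_tool(increments="0 0 0 -0.2 -0.3 0.1 8.5;0 0 0 -0.2 -0.3 0.1 8.5;0 0 0 -0.2 -0.3 0.1 5;0 0 0 -0.2 -0.3 0.1 5;0 0 0 -0.2 -0.3 0.1 5;0 0 0 -0.2 -0.3 0.1 5;0 0 0 -0.2 -0.3 0.1 5;0 0 0 -0.2 -0.3 0.1 5;0 0 0 -0.2 -0.3 0.1 5", grip_force=40)

```text
time: 3.08
eef_pos: [0.5778, 0.1944, 0.0277]
tcp_rot: [0.112, 0.994, 0.0, 0.001]
contact_force: [-0.6, 0.3, 5.5]
opening: 0.688
```

```bash
python3 -c "
from h import *
delta([.577,.195,.15])
im,d,K,W=cam('wrist','w3.png')"
```

```text
t 3.08 tcp [0.5778 0.1944 0.0277] op 0.688 F [-0.57  0.29  5.48] axes x [-0.975  0.223 -0.002] z [ 2.1e-03  3.0e-04 -1.0e+00] | delta cm [  0.07   0.05 -12.23] rows 3
```

View pics/w3.png

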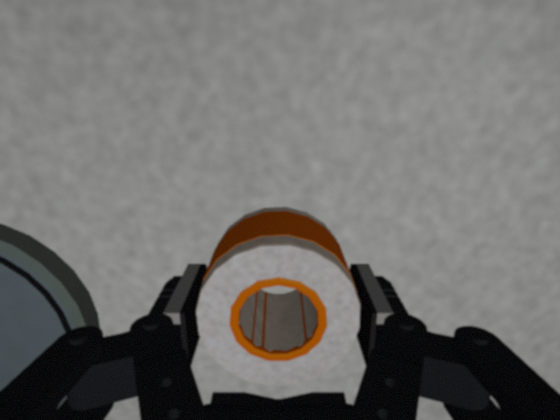

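Both pads hold the roll, with the bore centred at (279,319). I lift, then measure the roll relative to the TCP.

Request:
servo_tool(increments="0 0 0 0 0 -3 5;0 0 0 0 0 -6 5;0 0 0 0 0 -9 5;0 0 0 0 0 -12.3 5;0 0 0 0 0 -12.3 5;0 0 0 0 0 -12.3 5")

```text
time: 3.63
eef_pos: [0.5781, 0.1945, 0.1518]
tcp_rot: [0.112, 0.994, 0.001, 0.002]
contact_force: [0.2, -0.6, -1.5]
opening: 0.688
```

```bash
cat > core.py <<'E'
from h import *
im,d,K,W=cam('wrist','w%s.png'%__import__('sys').argv[1]);s=ctrl.get_state()
hsv=cv2.cvtColor(im,cv2.COLOR_RGB2HSV);P=pts(d,K,W)
m=((hsv[...,0]>4)&(hsv[...,0]<20)&(hsv[...,1]>120)&(hsv[...,2]>100)).astype(np.uint8);m[:268]=0;m[:,:190]=0;m[:,370:]=0
c=max(cv2.findContours(m,0,1)[0],key=cv2.contourArea);e=cv2.fitEllipse(c)
zz=P[...,2][m>0]; z=np.median(zz[zz>0]); p=ray(K,W,*e[0],z); dd=p-s['eef_pos'];print('ellipse',np.round(e[0],1),np.round(e[1],1),'z ring',z.round(4),'pos',p.round(4),'rel tcp',dd.round(4))
q=P[330:380,215:345].reshape(-1,3);q=q[abs(q[:,2]-z)<.004];print('top ring slope',np.linalg.lstsq(np.c_[q,np.ones(len(q))][:,[0,1,3]],q[:,2],rcond=None)[0].round(3))
g=delta([.5755-dd[0],.049-dd[1],s['eef_pos'][2]])
E
python3 core.py 4
```

```text
ellipse [278.  318.9] [81.4 95.8] z ring 0.1667 pos [0.5777 0.1945 0.1667] rel tcp [0.0011 0.0002 0.0174]
top ring slope [ 0.012 -0.     0.159]
t 3.68 tcp [0.5766 0.1943 0.1493] op 0.688 F [-0.71 -1.17 -1.78] axes x [-0.975  0.223 -0.   ] z [ 2.e-04  0.e+00 -1.e+00] | delta cm [ -3.03 -14.23  -0.  ] rows 4
```

View pics/w4.png

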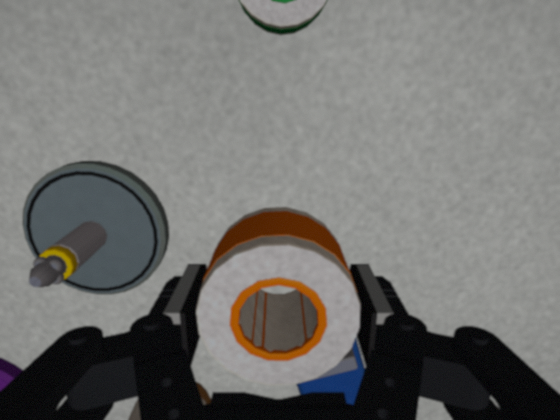

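The roll is level in the grip and coaxial with the TCP to within 1 mm. The spindle is visible on the left, with its tip at (45,272). I measure it from here with the arm settled.

```bash
python3 - <<'E'
from h import *
s=ctrl.get_state();im,d,K,W=cam('wrist','w5.png');P=pts(d,K,W);hsv=cv2.cvtColor(im,cv2.COLOR_RGB2HSV)
R=P[140:310,0:185].reshape(-1,3)
q=R[(R[:,2]>.009)&(R[:,2]<.018)&(np.hypot(R[:,0]-.575,R[:,1]-.05)<.07)];cc,r=cv2.minEnclosingCircle(q[:,:2].astype(np.float32));print('base',np.round(cc,4),round(r,4))
q=R[(R[:,2]>.07)&(R[:,2]<.1)];print('stud',q.mean(0).round(4),len(q)); q=q[q[:,2]>.083];print('tip',q.mean(0).round(4),len(q))
m=((hsv[...,0]>20)&(hsv[...,0]<35)&(hsv[...,1]>150)).astype(np.uint8);m[:,120:]=0;m[300:]=0
c=max(cv2.findContours(m,0,1)[0],key=cv2.contourArea);e=cv2.fitEllipse(c);print('collar',e[0],ray(K,W,*e[0],.0635).round(4))
# base outline by dark-gray color
print(im[200,60],im[100,100],s['eef_pos'].round(4))
mm=((im.max(2)<110)&(hsv[...,1]>30)).astype(np.uint8)
for p in([.576,.049,.086],[.576,.049,.0]):print(proj(K,W,p).round(1))
delta([.576,.049,.15])
E
python3 core.py 6
```

```text
base [0.5763 0.0485] 0.0556
stud [0.5746 0.052  0.0791] 888
tip [0.5756 0.0499 0.0852] 233
collar (57.34861755371094, 266.38995361328125) [0.5755 0.0501 0.0635]
[79 88 92] [140 142 139] [0.5766 0.1943 0.1493]
[ 34.3 285.6]
[100.7 230.1]
t 3.73 tcp [0.5757 0.1941 0.1478] op 0.688 F [ 0.37 -0.36 -0.25] axes x [-0.975  0.223  0.003] z [-2.7e-03 -4.0e-04 -1.0e+00] | delta cm [ -3.26 -14.14  -0.22] rows 4
ellipse [278.  318.9] [81.3 95.8] z ring 0.1627 pos [0.5754 0.1941 0.1627] rel tcp [0.0001 0.0001 0.0157]
top ring slope [ 0.004 -0.     0.16 ]
t 3.78 tcp [0.5753 0.194  0.147 ] op 0.688 F [-0.35 -0.28 -0.85] axes x [-0.975  0.223  0.004] z [-4.1e-03 -7.0e-04 -1.0e+00] | delta cm [-3.250e+00 -1.414e+01  1.000e-02] rows 4
```

Request:
servo_tool(increments="0 0 0 -0.7 -3.5 0 5;0 0 0 -1.5 -7 0 5;0 0 0 -2.2 -10.5 0 5;0 0 0 -3 -13.5 0 5;0 0 0 -3.2 -14.1 0 5;0 0 0 -3.2 -14.1 0 5;0 0 0 -3.2 -14.1 0 5;0 0 0 -3.2 -14.1 0 5;0 0 0 -3.2 -14.1 0 5")

```text
time: 4.53
eef_pos: [0.5762, 0.0511, 0.1487]
tcp_rot: [0.111, 0.994, 0.0, -0.001]
contact_force: [0.4, -0.4, -1.3]
opening: 0.686
```

```bash
python3 core.py 7; python3 -c "
from h import *
im,d,K,W=cam('scene','s7.png');cv2.imwrite('pics/s7c.png',cv2.resize(im[140:300,220:380],(600,600),interpolation=3)[:,:,::-1])"
```

```text
ellipse [278. 319.] [81.4 95.8] z ring 0.1637 pos [0.5758 0.051  0.1637] rel tcp [-0.0005 -0.      0.0147]
top ring slope [0.003 0.001 0.161]
t 4.58 tcp [0.5763 0.0511 0.1489] op 0.683 F [-0.32 -0.09 -0.35] axes x [-0.975  0.221  0.001] z [-7.e-04  3.e-04 -1.e+00] | delta cm [-0.01 -0.21 -0.  ] rows 1
```

View pics/w7.png

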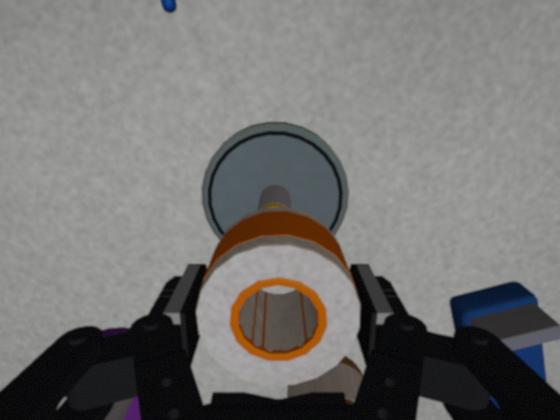

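View pics/s7c.png

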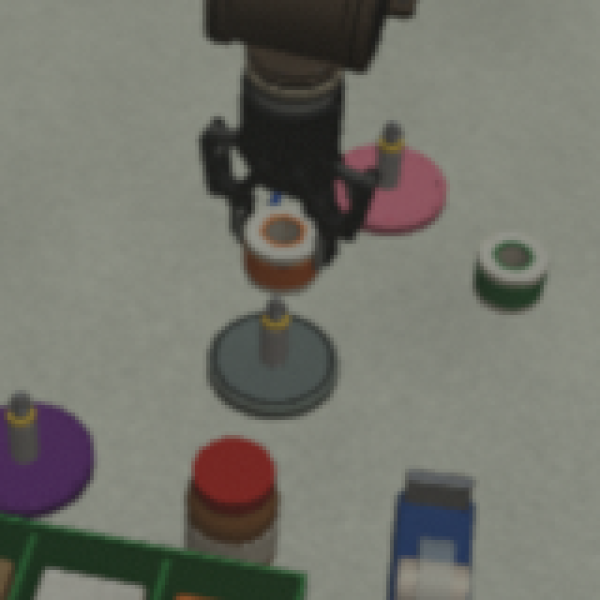

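The bore is over the spindle. The base centre at u≈275 against the bore at u=278 means about 2 mm left, which matches the computed −0.2 cm in y. I shift and start down.

Request:
servo_tool(increments="0 0 0 0 -0.2 0 5;0 0 0 0 -0.2 1 5;0 0 0 0 -0.2 2 5;0 0 0 0 -0.2 3 5;0 0 0 0 -0.2 4 5;0 0 0 0 -0.2 5 5;0 0 0 0 -0.2 6 5;0 0 0 0 -0.2 6 5;0 0 0 0 -0.2 6 5")

```text
time: 5.38
eef_pos: [0.5754, 0.0478, 0.0881]
tcp_rot: [0.112, 0.994, -0.0, -0.001]
contact_force: [-1.0, 0.6, 0.2]
opening: 0.689
```

```bash
python3 core.py 8; python3 -c "
from h import *
im,d,K,W=cam('wrist','w9.png')"
```

```text
ellipse [278. 319.] [81.4 95.8] z ring 0.103 pos [0.5751 0.0477 0.103 ] rel tcp [-0.001 -0.     0.014]
top ring slope [0.003 0.002 0.101]
t 5.43 tcp [0.5761 0.0477 0.0891] op 0.691 F [ 0.63 -0.54 -0.76] axes x [-0.975  0.223  0.   ] z [-4.e-04  1.e-04 -1.e+00] | delta cm [-0.01  0.13 -0.  ] rows 1
```

View pics/w9.png

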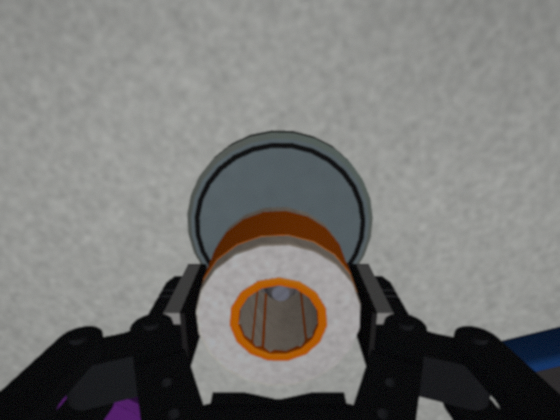

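The stud tip shows inside the bore at (281,293) with no contact force. I correct about 1 mm in y and go on down.

```bash
python3 - <<'E'
from h import *
s=ctrl.get_state();im,d,K,W=cam('wrist');print(s['eef_pos'].round(4),ray(K,W,281,294,.085).round(4))
P=pts(d,K,W);R=P[100:270,180:380].reshape(-1,3);q=R[(R[:,2]>.009)&(R[:,2]<.018)]
import scipy.optimize as so
# left-right extremes of base edge: fit circle to outer points
a=np.arctan2(q[:,1]-.049,q[:,0]-.576);r=np.hypot(q[:,1]-.049,q[:,0]-.576);b=[]
for t in np.arange(-3.1,3.1,.05):
    i=(a>t)&(a<t+.05)
    if i.sum()>3 and r[i].max()>.05:b.append(q[i][r[i].argmax()])
b=np.array(b);f=so.least_squares(lambda p:np.hypot(b[:,0]-p[0],b[:,1]-p[1])-.055,[.576,.049],loss='soft_l1',f_scale=.001);print(f.x.round(4),len(b))
cv2.imwrite('pics/w9c.png',cv2.resize(im[265:375,220:340],None,fx=5,fy=5)[:,:,::-1])
E
```

```text
[0.5765 0.0477 0.0897] [0.5783 0.0485 0.085 ]
[0.5766 0.0484] 84
```

View pics/w9c.png

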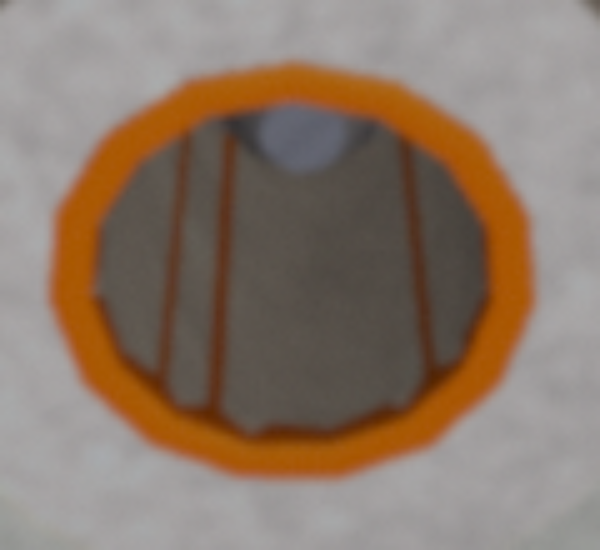

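Request:
servo_tool(increments="0 0 0 0 0.1 0.8 5;0 0 0 0 0.1 1.6 5;0 0 0 0 0.1 2.4 5;0 0 0 0 0.1 3.2 5;0 0 0 0 0.1 4 5;0 0 0 0 0.1 4.5 5;0 0 0 0 0.1 4.5 5;0 0 0 0 0.1 4.5 5")

```text
time: 6.2
eef_pos: [0.5761, 0.0487, 0.0438]
tcp_rot: [0.112, 0.994, -0.0, -0.001]
contact_force: [0.3, -0.3, -1.3]
opening: 0.684
```

```bash
python3 core.py 10
```

```text
ellipse [278. 319.] [76.9 89.9] z ring 0.0587 pos [0.5757 0.0487 0.0587] rel tcp [-0.0007  0.      0.0144]
top ring slope [-0.011  0.005  0.065]
t 6.25 tcp [0.5765 0.0487 0.0443] op 0.685 F [-0.56 -0.4  -0.7 ] axes x [-0.975  0.223  0.   ] z [-0. -0. -1.] | delta cm [ 0.03  0.02 -0.  ] rows 1
```

View pics/w10.png

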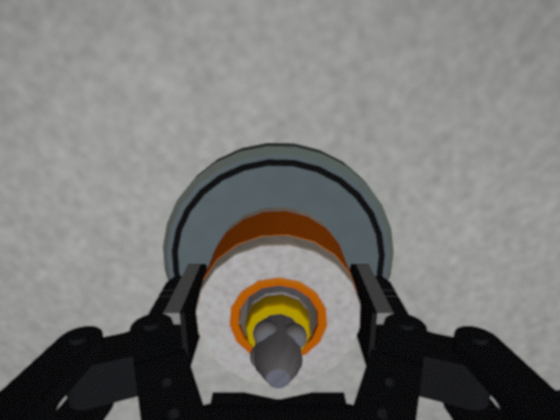

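The spindle is through the bore. The roll's top is at 58.7 mm and should end at 56, so I lower about 3 mm until it touches.

Request:
servo_tool(increments="0 0 0 0 0 0.15 5;0 0 0 0 0 0.3 5;0 0 0 0 0 0.3 5;0 0 0 0 0 0.3 5")

```text
time: 6.58
eef_pos: [0.5768, 0.0487, 0.0417]
tcp_rot: [0.112, 0.994, 0.0, 0.001]
contact_force: [0.6, -0.1, -0.3]
opening: 0.689
```

```bash
python3 core.py 11
```

```text
ellipse [277.9 319.2] [77.5 89.8] z ring 0.0567 pos [0.5765 0.0486 0.0567] rel tcp [-0.0003 -0.      0.015 ]
top ring slope [-0.011  0.003  0.063]
t 6.63 tcp [0.5768 0.0487 0.0417] op 0.687 F [ 0.18  0.12 -0.  ] axes x [-0.975  0.223 -0.001] z [ 1.1e-03 -1.0e-04 -1.0e+00] | delta cm [ 0.1   0.01 -0.  ] rows 1
```

Request:
servo_tool(increments="0 0 0 0 0 0.1 5;0 0 0 0 0 0.1 5;0 0 0 0 0 0.15 5;0 0 0 0 0 0.15 5")

```text
time: 6.97
eef_pos: [0.5768, 0.0487, 0.0417]
tcp_rot: [0.112, 0.994, -0.0, -0.0]
contact_force: [-4.3, -0.2, 8.7]
opening: 0.683
```

There is 8.7 N of contact, so the roll is seated. I release and lift.

Request:
servo_tool(increments="0 0 0 0 0 0 8.5;0 0 0 0 0 0 8.5;0 0 0 0 0 0 8.5;0 0 0 0 0 0 8.5;0 0 0 0 0 -1 8.5;0 0 0 0 0 -4 8.5;0 0 0 0 0 -8 8.5;0 0 0 0 0 -12 8.5;0 0 0 0 0 -16 8.5;0 0 0 0 0 -16 8.5")

```text
time: 7.8
eef_pos: [0.5815, 0.0484, 0.2112]
tcp_rot: [0.112, 0.994, 0.0, 0.009]
contact_force: [1.4, -0.3, 1.0]
opening: 0.992
```

```bash
python3 - <<'E'
from h import *
s=ctrl.get_state();im,d,K,W=cam('wrist','w12.png');P=pts(d,K,W);hsv=cv2.cvtColor(im,cv2.COLOR_RGB2HSV);print(s['eef_pos'].round(4))
R=P[:,180:380].reshape(-1,3)
q=R[(R[:,2]>.051)&(R[:,2]<.0605)&(np.hypot(R[:,0]-.576,R[:,1]-.049)<.045)];q=q[np.hypot(q[:,0]-.576,q[:,1]-.049)>.018];cc,r=cv2.minEnclosingCircle(q[:,:2].astype(np.float32));print('rolltop',np.round(cc,4),r,q[:,2].mean())
q=R[(R[:,2]>.083)&(R[:,2]<.1)];print('tip',q.mean(0).round(4),len(q))
delta([.45,-.28,.2])
E
```

```text
[0.5815 0.0484 0.2112]
rolltop [0.5774 0.0487] 0.030086170881986618 0.05636407578488996
tip [0.7158 0.0541 0.0927] 1219
t 7.85 tcp [0.5798 0.0485 0.2072] op 0.993 F [-0.54  0.24 -0.6 ] axes x [-0.975  0.223 -0.013] z [ 0.0129 -0.0012 -0.9999] | delta cm [  5.34 -34.92   0.59] rows 9
```

View pics/w12.png

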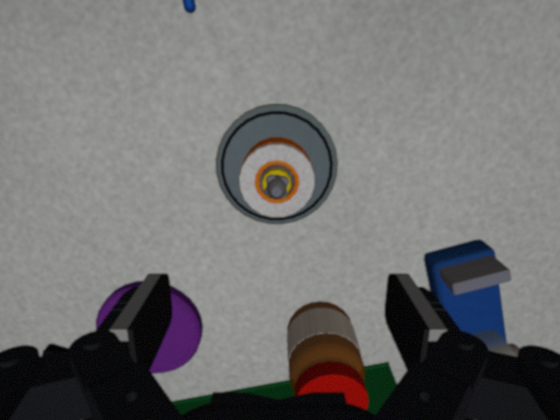

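The roll lies on the base, its top ring at 56.4 mm and concentric around (277,182). The jar and purple look-alike are untouched. Next is the cap.

Request:
servo_tool(increments="0 0 0 0.5 -3.5 0 8.5;0 0 0 1 -7 0 8.5;0 0 0 1.6 -10.5 0 8.5;0 0 0 2.1 -14 0 8.5;0 0 0 2.7 -17.5 0 8.5;0 0 0 3.2 -21 0 8.5;0 0 0 3.8 -24.5 0 8.5;0 0 0 4.3 -28 0 8.5;0 0 0 4.8 -31.5 0 8.5;0 0 0 5.3 -34.9 0 8.5")

```text
time: 8.68
eef_pos: [0.4454, -0.2807, 0.1989]
tcp_rot: [0.112, 0.994, 0.001, -0.001]
contact_force: [0.6, 0.1, 0.3]
opening: 0.995
```

Request:
servo_tool(increments="0 0 0 0 0 0.5 8.5;0 0 0 0 0 0.5 8.5;0 0 0 0 0 0.5 8.5;0 0 0 0 0 0.5 8.5")

```text
time: 9.02
eef_pos: [0.4469, -0.2784, 0.1942]
tcp_rot: [0.112, 0.994, 0.001, -0.001]
contact_force: [0.3, -0.2, 0.5]
opening: 0.996
```

```bash
python3 - <<'E'
from h import *
s=ctrl.get_state();im,d,K,W=cam('wrist','w13.png');P=pts(d,K,W);hsv=cv2.cvtColor(im,cv2.COLOR_RGB2HSV)
R=P[:290].reshape(-1,3)
n=np.hypot(R[:,0]-.478,R[:,1]+.286)<.04
q=R[n&(R[:,2]>.041)&(R[:,2]<.055)];cc,r=cv2.minEnclosingCircle(q[:,:2].astype(np.float32));print('captop',np.round(cc,4),r,q.mean(0).round(4))
m=((hsv[...,2]>110)&(hsv[...,1]<80)&(np.hypot(P[...,0]-cc[0],P[...,1]-cc[1])<.012)&(P[...,2]>.04)).astype(np.uint8);v,u=np.nonzero(m);print('dot',u.mean(),v.mean(),ray(K,W,u.mean(),v.mean(),.046).round(4),len(u))
p=np.r_[cc,.2]
delta([cc[0],cc[1],.025])
E
```

```text
captop [ 0.4774 -0.287 ] 0.015154199674725533 [ 0.4763 -0.2865  0.0466]
dot 276.07142857142856 231.0938775510204 [ 0.4779 -0.2866  0.046 ] 490
t 9.07 tcp [ 0.4472 -0.2783  0.1944] op 0.997 F [ 0.28 -0.59  1.01] axes x [-0.975  0.221  0.001] z [-5.e-04  8.e-04 -1.e+00] | delta cm [-3.15 -0.18 16.94] rows 5
```

View pics/w13.png

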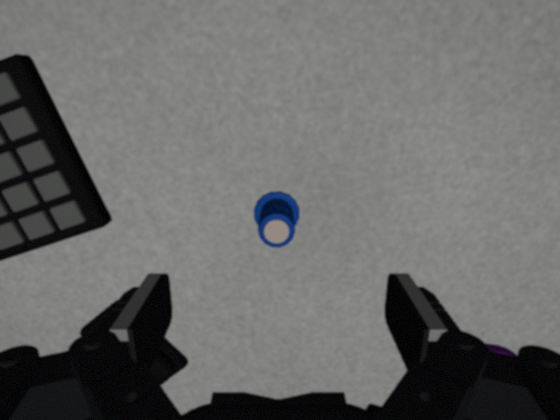

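The cap is upright, white dot at (276,231), and measures 46 mm high and 30 mm across as it should. I go down to it.

Request:
servo_tool(increments="0 0 0 -1.6 -0.1 3 8.5;0 0 0 -3.2 -0.2 6 8.5;0 0 0 -3.2 -0.2 9.5 8.5;0 0 0 -3.2 -0.2 13 8.5;0 0 0 -3.2 -0.2 15.5 8.5;0 0 0 -3.2 -0.2 16.9 8.5;0 0 0 -3.2 -0.2 16.9 8.5;0 0 0 -3.2 -0.2 16.9 8.5;0 0 0 -3.2 -0.2 16.9 8.5")

```text
time: 9.82
eef_pos: [0.4789, -0.2888, 0.0273]
tcp_rot: [0.112, 0.994, -0.001, 0.001]
contact_force: [-0.6, -0.3, -0.4]
opening: 0.995
```

```bash
python3 - <<'E'
from h import *
s=ctrl.get_state();im,d,K,W=cam('wrist','w14.png');P=pts(d,K,W)
R=P.reshape(-1,3)
n=np.hypot(R[:,0]-.478,R[:,1]+.286)<.025
q=R[n&(R[:,2]>.041)&(R[:,2]<.055)];cc,r=cv2.minEnclosingCircle(q[:,:2].astype(np.float32));print('captop',np.round(cc,4),r)
delta([.4777,-.2868,.025])
E
```

```text
captop [ 0.4772 -0.2872] 0.015533202327787876
t 9.87 tcp [ 0.4791 -0.2892  0.0278] op 0.993 F [ 0.77 -0.57  0.62] axes x [-0.975  0.222 -0.003] z [ 0.0027 -0.0023 -1.    ] | delta cm [0.19 0.21 0.28] rows 1
```

View pics/w14.png

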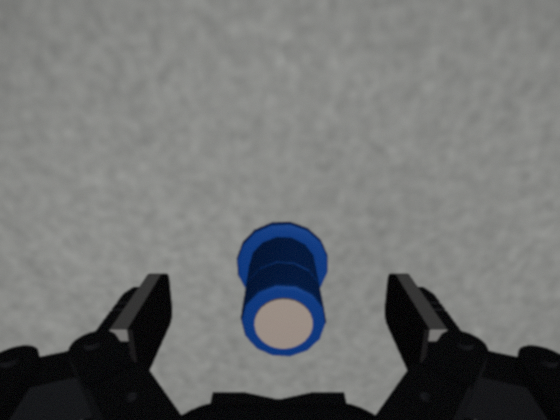

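The cap is between the fingers (top at (283,323)), about 2 mm off centre. I correct and grip.

Request:
servo_tool(increments="0 0 0 0.2 0.2 0.2 8.5;0 0 0 0.2 0.2 0.2 8.5;0 0 0 0.2 0.2 0.2 2;0 0 0 0.2 0.2 0.2 2;0 0 0 0.2 0.2 0.2 2;0 0 0 0.2 0.2 0.2 2;0 0 0 0.2 0.2 0.2 2;0 0 0 0.2 0.2 0.2 2;0 0 0 0.2 0.2 0.2 2;0 0 0 0.2 0.2 0.2 2", grip_force=80)

```text
time: 10.7
eef_pos: [0.4764, -0.2867, 0.0242]
tcp_rot: [0.112, 0.994, -0.0, 0.0]
contact_force: [-0.9, -0.0, 2.9]
opening: 0.333
```

Request:
servo_tool(increments="0 0 0 0 0 0 2;0 0 0 0 0 0 2;0 0 0 0 0 0 2", grip_force=80)

```text
time: 10.95
eef_pos: [0.4764, -0.2867, 0.0242]
tcp_rot: [0.112, 0.994, -0.0, 0.0]
contact_force: [0.2, -0.3, 2.6]
opening: 0.337
```

```bash
python3 -c "
from h import *
delta([.4777,-.2868,.17])
im,d,K,W=cam('wrist','w15.png')"
```

```text
t 10.95 tcp [ 0.4764 -0.2867  0.0242] op 0.337 F [ 0.24 -0.31  2.57] axes x [-0.975  0.223 -0.001] z [ 7.e-04 -8.e-04 -1.e+00] | delta cm [-1.400e-01  1.000e-02 -1.458e+01] rows 4
```

View pics/w15.png

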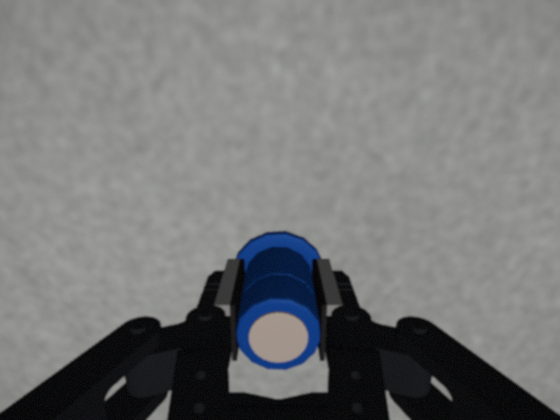

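The cap is held, dot at (278,337). I lift, then measure its axis relative to the TCP.

Request:
servo_tool(increments="0 0 0 0 0 -2 2;0 0 0 0 0 -5 2;0 0 0 0 0 -8.5 2;0 0 0 0 0 -12 2;0 0 0 0 0 -14.5 2;0 0 0 0 0 -14.5 2;0 0 0 0 0 -14.5 2;0 0 0 0 0 -14.5 2")

```text
time: 11.67
eef_pos: [0.4751, -0.2854, 0.167]
tcp_rot: [0.112, 0.994, 0.001, -0.001]
contact_force: [0.1, -0.1, 0.2]
opening: 0.331
```

```bash
cat > capm.py <<'E'
from h import *
def capm(name=None):
    s=ctrl.get_state();im,d,K,W=cam('wrist',name);P=pts(d,K,W);hsv=cv2.cvtColor(im,cv2.COLOR_RGB2HSV);e=s['eef_pos']
    m=((hsv[...,1]<80)&(hsv[...,2]>110)).astype(np.uint8);m[:300]=0;m[375:]=0;m[:,240:]*=1;m[:,:245]=0;m[:,311:]=0
    c=max(cv2.findContours(m,0,1)[0],key=cv2.contourArea);el=cv2.fitEllipse(c)
    mm=np.zeros_like(m);cv2.drawContours(mm,[c],-1,1,-1);z=np.median(P[...,2][mm>0])
    p=ray(K,W,*el[0],z);q=P[mm>0];sl=np.linalg.lstsq(np.c_[q[:,:2],np.ones(len(q))],q[:,2],rcond=None)[0]
    print('dot',np.round(el[0],1),'z',z.round(4),'rel tcp',(p-e).round(4),'slope',sl[:2].round(3))
    return im,d,K,W,p,e
if __name__=='__main__':
    import sys
    capm(sys.argv[1]); delta([float(x) for x in sys.argv[2:5]])
E
python3 capm.py w16.png .576 .0487 .17
```

```text
dot [278.  337.1] z 0.19 rel tcp [ 0.0012 -0.0004  0.023 ] slope [-0.63   0.138]
t 11.72 tcp [ 0.4748 -0.2852  0.1662] op 0.329 F [-0.09  0.51 -1.43] axes x [-0.975  0.223  0.004] z [-0.0036  0.0032 -1.    ] | delta cm [-2.42 34.81 -0.31] rows 9
```

Request:
servo_tool(increments="0 0 0 -0.4 3.5 0 2;0 0 0 -0.8 7 0 2;0 0 0 -1.2 10.5 0 2;0 0 0 -1.6 14 0 2;0 0 0 -1.9 17.5 0 2;0 0 0 -2.2 21 0 2;0 0 0 -2.4 24.5 0 2;0 0 0 -2.4 28 -0.2 2;0 0 0 -2.4 29 -0.2 2;0 0 0 -2.4 29 -0.2 2")

```text
time: 12.55
eef_pos: [0.5632, -0.0064, 0.1684]
tcp_rot: [0.11, 0.994, 0.0, -0.002]
contact_force: [0.6, 0.2, -0.2]
opening: 0.33
```

Request:
servo_tool(increments="0 0 0 0 0 0 2;0 0 0 0 0 0 2;0 0 0 0 0 0 2;0 0 0 0 0 0 2;0 0 0 0 0 0 2")

```text
time: 12.97
eef_pos: [0.564, -0.0101, 0.1708]
tcp_rot: [0.113, 0.994, -0.0, -0.0]
contact_force: [0.4, 0.1, -0.6]
opening: 0.331
```

```bash
cat > stud.py <<'E'
from capm import *
import sys
im,d,K,W,p,e=capm(sys.argv[1]);P=pts(d,K,W);hsv=cv2.cvtColor(im,cv2.COLOR_RGB2HSV)
near=np.hypot(P[...,0]-.576,P[...,1]-.049)<.09
import scipy.optimize as so
def circ(sel,R):
    q=P[sel&near];c0=np.array([.576,.0487]);a=np.arctan2(*(q[:,:2]-c0).T[::-1]);r=np.hypot(*(q[:,:2]-c0).T);b=[]
    for t in np.arange(-3.15,3.15,.05):
        i=(a>t)&(a<t+.05)
        if i.sum()>2 and abs(r[i].max()-R)<.006:b.append(q[i][r[i].argmax()])
    b=np.array(b);f=so.least_squares(lambda p:np.hypot(b[:,0]-p[0],b[:,1]-p[1])-R,c0,loss='soft_l1',f_scale=.001);print('R',R,f.x.round(4),len(b))
z=P[...,2]
circ((z>.009)&(z<.018),.055); circ((z>.052)&(z<.060),.03)
s=near&(z>.08)&(z<.09)&(np.hypot(P[...,0]-.576,P[...,1]-.049)<.015);print('tip',P[s].mean(0).round(4),s.sum())
m=((hsv[...,0]>20)&(hsv[...,0]<35)&(hsv[...,1]>150)&near).astype(np.uint8)
v,u=np.nonzero(m)
if len(u): print('collar px',u.mean(),v.mean(),(u.min()+u.max())/2)
print('proj tip guess',proj(K,W,[.5763,.0487,.086]).round(1),'cap',p.round(4))
delta([.575,.0487,.17])
E
python3 stud.py w17.png
```

```text
dot [278.  336.9] z 0.1938 rel tcp [ 0.001  -0.0003  0.023 ] slope [-0.442  0.098]
R 0.055 [0.5764 0.0484] 125
R 0.03 [0.5772 0.0482] 126
tip [0.5747 0.0477 0.0839] 377
collar px 363.28656716417913 201.4865671641791 396.0
proj tip guess [376.3 219.3] cap [ 0.565  -0.0105  0.1938]
t 13.02 tcp [ 0.5641 -0.01    0.1709] op 0.331 F [ 0.26  0.11 -1.07] axes x [-0.974  0.224 -0.   ] z [ 1.e-04 -1.e-04 -1.e+00] | delta cm [0.25 5.96 0.09] rows 2
```

View pics/w17.png

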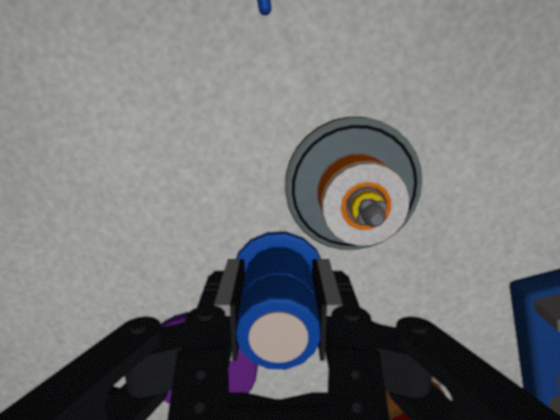

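```bash
python3 - <<'E'
from h import *
im=cv2.imread('pics/w17.png');W=np.array(ctrl.camera_info('wrist')['world_to_cam']);K=np.array(ctrl.camera_info('wrist')['camera_matrix'])
c=cv2.resize(im[170:250,330:410],None,fx=7,fy=7,interpolation=3)
for p,col in(([.5763,.0485,.086],(0,0,255)),([.5763,.0485,.065],(0,255,0)),([.5763,.0485,.056],(255,0,0))):
    q=proj(K,W,p);print(q.round(1));cv2.circle(c,tuple(int(x) for x in ((q-[330,170]+.5)*7)),4,col,-1)
cv2.imwrite('pics/w17c.png',c)
E
```

```text
[375.6 219.3]
[367.6 208.3]
[364.6 204.1]
```

View pics/w17c.png

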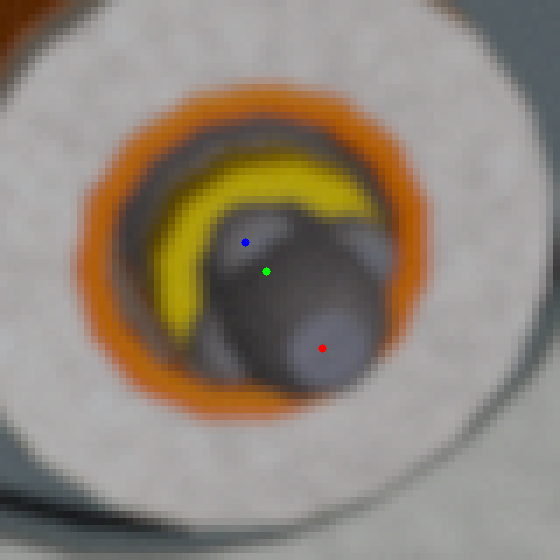

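The tip disc is at crop (327,350), within 0.7 px of the predicted axis, so the spindle axis is about (0.5764, 0.0489). I move over it.

Request:
servo_tool(increments="0 0 0 0.1 3 0 2;0 0 0 0.2 5.5 0 2;0 0 0 0.2 6 0 2;0 0 0 0.2 6 1.5 2;0 0 0 0.2 6 3 2;0 0 0 0.2 6 4.5 2;0 0 0 0.2 6 4.5 2;0 0 0 0.2 6 4.5 2;0 0 0 0.2 6 4.5 2;0 0 0 0.2 6 4.5 2")

```text
time: 13.85
eef_pos: [0.5765, 0.0495, 0.1273]
tcp_rot: [0.112, 0.994, -0.0, 0.001]
contact_force: [0.8, -1.1, -0.6]
opening: 0.329
```

```bash
python3 stud.py w18.png; python3 - <<'E'
from h import *
delta([.5755,.0492,.11])
im,d,K,W=cam('scene');cv2.imwrite('pics/s18c.png',cv2.resize(im[180:260,250:330],(560,560),interpolation=3)[:,:,::-1])
E
```

```text
dot [278.  336.9] z 0.1503 rel tcp [ 0.001  -0.0003  0.023 ] slope [-0.616  0.137]
R 0.055 [0.5766 0.0484] 100
R 0.03 [0.5777 0.0483] 86
tip [nan nan nan] 0
collar px 276.8492063492063 224.08465608465607 372.5
proj tip guess [276.2 251.8] cap [0.5774 0.0492 0.1503]
t 13.9 tcp [0.5765 0.0496 0.1273] op 0.329 F [-0.26  0.08 -0.08] axes x [-0.975  0.223 -0.003] z [ 2.5e-03 -3.0e-04 -1.0e+00] | delta cm [ 0.11 -0.12 -4.27] rows 2
t 13.9 tcp [0.5765 0.0496 0.1273] op 0.329 F [-0.26  0.08 -0.08] axes x [-0.975  0.223 -0.003] z [ 2.5e-03 -3.0e-04 -1.0e+00] | delta cm [ 0.09 -0.06  1.73] rows 1stud.py:14: RuntimeWarning: Mean of empty slice.
  s=near&(z>.08)&(z<.09)&(np.hypot(P[...,0]-.576,P[...,1]-.049)<.015);print('tip',P[s].mean(0).round(4),s.sum())
  ret = um.true_divide(
```

View pics/s18c.png

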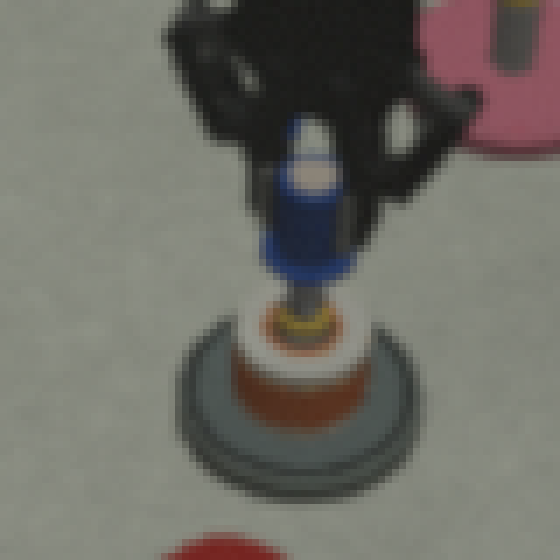

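View pics/w18.png

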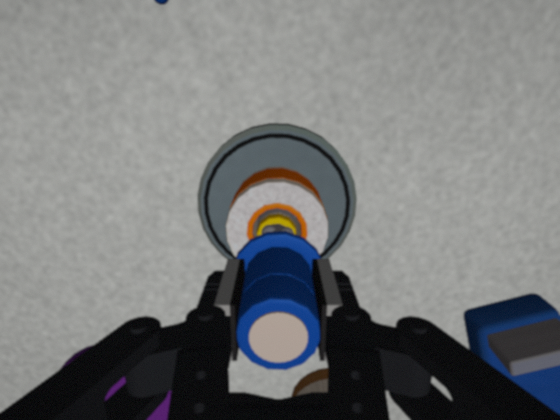

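Aligned to within about 1 mm: the cap's flange sits over the stud in both views. I correct slightly and lower to just above the balls.

Request:
servo_tool(increments="0 0 0 0.1 -0.06 0 2;0 0 0 0.1 -0.06 0.5 2;0 0 0 0.1 -0.06 1 2;0 0 0 0.1 -0.06 1.5 2;0 0 0 0.1 -0.06 2 2;0 0 0 0.1 -0.06 2.2 2;0 0 0 0.1 -0.06 2.2 2;0 0 0 0.1 -0.06 2.2 2", grip_force=100)

```text
time: 14.62
eef_pos: [0.5743, 0.0496, 0.1035]
tcp_rot: [0.112, 0.994, -0.0, -0.0]
contact_force: [-0.1, 0.9, -0.2]
opening: 0.331
```

```bash
python3 stud.py w19.png 2>/dev/null
```

```text
dot [278.  336.6] z 0.1264 rel tcp [ 0.001  -0.0003  0.023 ] slope [-0.73   0.167]
R 0.055 [0.5766 0.0484] 93
R 0.03 [0.5776 0.0483] 76
tip [0.5646 0.052  0.0868] 256
proj tip guess [277.1 279.6] cap [0.5753 0.0493 0.1264]
t 14.67 tcp [0.5746 0.0496 0.1038] op 0.327 F [0.1  0.24 0.05] axes x [-0.975  0.223 -0.   ] z [ 0.  0. -1.] | delta cm [-0.06 -0.08 -6.62] rows 2
```

View pics/w19.png

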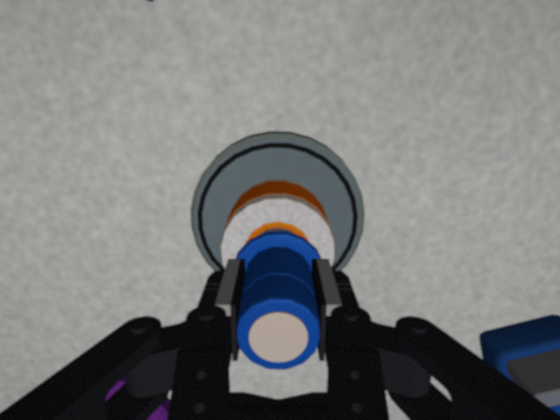

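Request:
servo_tool(increments="0 0 0 -0.1 -0.05 0.1 2;0 0 0 -0.1 -0.05 0.2 2;0 0 0 -0.1 -0.05 0.3 2;0 0 0 -0.1 -0.05 0.4 2;0 0 0 -0.1 -0.05 0.5 2;0 0 0 -0.1 -0.05 0.5 2;0 0 0 -0.1 -0.05 0.5 2")

```text
time: 15.25
eef_pos: [0.5752, 0.0489, 0.0987]
tcp_rot: [0.112, 0.994, -0.0, -0.0]
contact_force: [-0.3, 1.2, -0.6]
opening: 0.327
```

Request:
servo_tool(increments="0 0 0 0 0 0.1 2;0 0 0 0 0 0.2 2;0 0 0 0 0 0.2 2;0 0 0 0 0 0.2 2")

```text
time: 15.58
eef_pos: [0.5754, 0.0489, 0.0982]
tcp_rot: [0.112, 0.994, -0.0, -0.0]
contact_force: [-4.3, 0.4, 5.9]
opening: 0.33
```

Now on the balls (foot at about 74 mm, 5.9 N). I keep pressing in small steps.

Request:
servo_tool(increments="0 0 0 0 0 0.1 2;0 0 0 0 0 0.2 2;0 0 0 0 0 0.3 2;0 0 0 0 0 0.3 2;0 0 0 0 0 0.3 2")

```text
time: 16.0
eef_pos: [0.5761, 0.0488, 0.0964]
tcp_rot: [0.112, 0.994, -0.0, 0.001]
contact_force: [-3.3, -0.4, 8.7]
opening: 0.322
```

Request:
servo_tool(increments="0 0 0 0 0 0.1 2;0 0 0 0 0 0.2 2;0 0 0 0 0 0.2 2;0 0 0 0 0 0.2 2")

```text
time: 16.33
eef_pos: [0.5748, 0.0489, 0.0908]
tcp_rot: [0.112, 0.994, 0.0, -0.0]
contact_force: [1.2, -0.5, -6.6]
opening: 0.328
```

It clicked: the force dropped and the foot is at about 66.6 mm. I press on into the collar.

Request:
servo_tool(increments="0 0 0 0 0 0.1 2;0 0 0 0 0 0.2 2;0 0 0 0 0 0.3 2;0 0 0 0 0 0.4 2;0 0 0 0 0 0.4 2;0 0 0 0 0 0.4 2")

```text
time: 16.83
eef_pos: [0.5756, 0.0488, 0.0884]
tcp_rot: [0.112, 0.994, -0.0, 0.0]
contact_force: [-2.1, 0.1, 2.6]
opening: 0.325
```

Request:
servo_tool(increments="0 0 0 0 0 0.1 2;0 0 0 0 0 0.2 2;0 0 0 0 0 0.2 2;0 0 0 0 0 0.2 2")

```text
time: 17.17
eef_pos: [0.5756, 0.0488, 0.0866]
tcp_rot: [0.112, 0.994, -0.0, 0.0]
contact_force: [-3.6, -0.2, 5.3]
opening: 0.327
```

```bash
python3 capm.py w20.png .576 .049 .085
```

```text
dot [278.  336.8] z 0.1095 rel tcp [ 0.001  -0.0004  0.023 ] slope [-0.755  0.167]
t 17.22 tcp [0.5756 0.0488 0.0866] op 0.331 F [-2.72  0.13  6.36] axes x [-0.975  0.223 -0.   ] z [ 4.e-04 -1.e-04 -1.e+00] | delta cm [-0.03  0.03  0.16] rows 1
```

The cap has not slipped in the grip (dot unchanged). The collar is about half down at 6 N, so I press further.

Request:
servo_tool(increments="0 0 0 0 0 0.1 2;0 0 0 0 0 0.2 2;0 0 0 0 0 0.3 2;0 0 0 0 0 0.3 2;0 0 0 0 0 0.3 2")

```text
time: 17.63
eef_pos: [0.5757, 0.0488, 0.0844]
tcp_rot: [0.112, 0.994, -0.0, 0.0]
contact_force: [-5.8, 0.0, 9.5]
opening: 0.328
```

Request:
servo_tool(increments="0 0 0 0 0 0.1 2;0 0 0 0 0 0.2 2;0 0 0 0 0 0.2 2;0 0 0 0 0 0.2 2")

```text
time: 17.97
eef_pos: [0.5761, 0.0488, 0.084]
tcp_rot: [0.112, 0.994, -0.0, 0.0]
contact_force: [-7.1, 0.2, 15.7]
opening: 0.327
```

Fully down: 15.7 N with the foot at 59.8 mm. I hold a second and check.

Request:
servo_tool(increments="0 0 0 0 0 0 2;0 0 0 0 0 0 2;0 0 0 0 0 0 2;0 0 0 0 0 0 2;0 0 0 0 0 0 2;0 0 0 0 0 0 2;0 0 0 0 0 0 2;0 0 0 0 0 0 2;0 0 0 0 0 0 2;0 0 0 0 0 0 2")

```text
time: 18.8
eef_pos: [0.5761, 0.0488, 0.084]
tcp_rot: [0.112, 0.994, -0.0, 0.0]
contact_force: [-6.4, -0.4, 15.1]
opening: 0.33
```

```bash
python3 capm.py w21.png .576 .049 .084; python3 - <<'E'
from h import *
im,d,K,W=cam('scene');cv2.imwrite('pics/s21c.png',cv2.resize(im[140:300,180:380],(750,600),interpolation=3)[:,:,::-1])
im,d,K,W=cam('top','t21.png')
E
```

```text
dot [278.  336.9] z 0.107 rel tcp [ 0.001  -0.0004  0.023 ] slope [-0.539  0.12 ]
t 18.85 tcp [0.5761 0.0488 0.084 ] op 0.327 F [-6.85  0.05 15.8 ] axes x [-0.975  0.223 -0.001] z [ 4.e-04 -4.e-04 -1.e+00] | delta cm [ 0.02  0.02 -0.  ] rows 1
```

View pics/s21c.png

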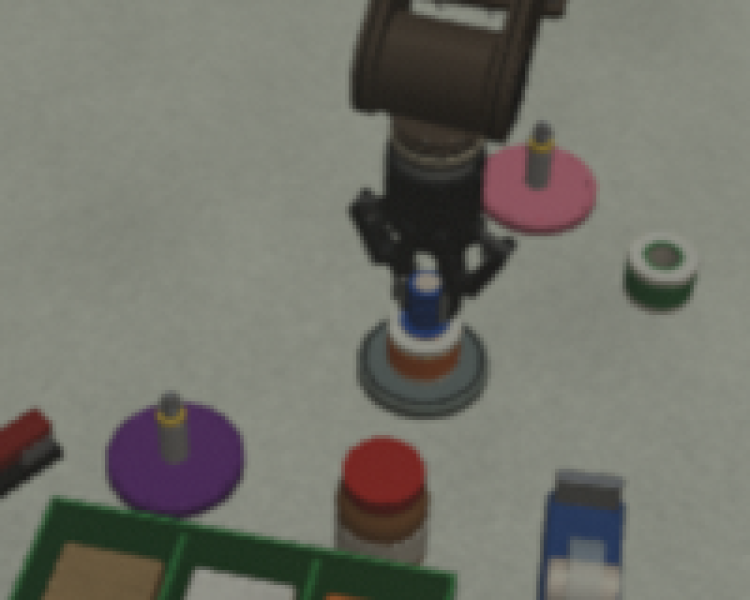

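View pics/w21.png

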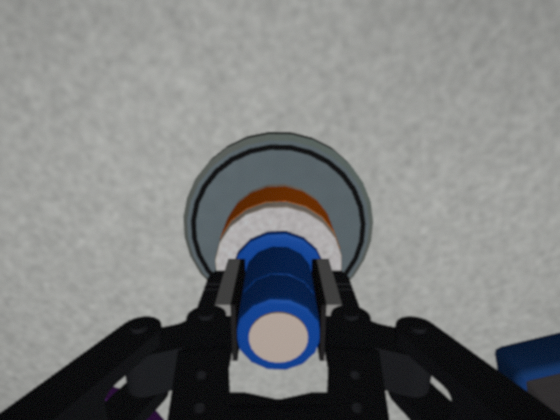

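The scene view shows the cap down on the spindle at about (425,300) with the roll flat on the base. The green roll at (660,270) and the other objects are in place. The press is steady, so I hand in.

```bash
python3 -c "
from plant import ctrl
print(ctrl.sign_off())"
```

```text
the job is handed in; nothing more can be done
None
```

I loaded the orange-banded roll on the grey unwinder and let go of it. Then I snapped the blue cap onto the stud and pressed until the collar was fully down. I handed the job in at about 19 s, still gripping and pressing.

- **Roll:** after release its top measured 56.4 mm (56 mm expected when flat on the base), and it was concentric with the spindle to about 1 mm.
- **Click:** the force rose to about 9 N on the balls, then dropped with the cap's underside at about 67 mm.
- **Press:** after a one-second hold the TCP stayed at 84.0 mm, which puts the cap's underside at about 60 mm (collar fully down). The upward force held steady at about 15–16 N and the cap had not slipped in the grip.
- **Readings that disagreed:**
  - There was a sideways force reading of 6–7 N along x while pressing. A similar one appeared when the roll touched the base, so I put it down to the arm rather than misalignment.
  - My check of the cap's tilt gave meaningless values, so I judged it upright from the pictures.
- **Other objects:** the green roll, jar and both look-alikes looked undisturbed in the last scene view. I did not re-measure them, and that crop did not show the mouse, pen or carton.

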